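# Pop the date printer's hood and push in a fresh cartridge

### The job

The date printer on the packing table needs its wide ink cartridge: press the latch key on its front down just until the hood is let go (the printer must never be pressed with more than about 18 N), and let the hood spring all the way open by itself without touching it. Then stand the wide cartridge in the empty bay under the hood and push it gently but fully home, leave it there upright with the hood open, and leave everything else on the table where it is.

Things in the scene. Friction and masses are not known exactly. Their poses are not given: they have to be found in the camera images.
- printer: Date printer: low off-white plastic case fixed to the table, 255 mm deep (x -125 to +130 mm), 160 mm wide, flat deck 60 mm above the table. Origin: on the table, mid-width, 125 mm behind its front edge; x to its back, y to its left, z up. The robot must not press it with over 18 N, nor push the cartridge into it with over 20 N.
- key (a point): Point on the printer's deck under the middle of the latch key (printer x -88 mm, y 0, 60 mm up); axes as the printer. The key is a level grey pad, 32 (x) by 44 (y) by 7 mm thick. Its top's height is adjustable and not reported: 8 to 20 mm above this point, to be found by touch or sight.
- claw (a point): Top of the steel claw behind the key (printer x -53 mm, y 0, 85 mm up, 12 mm deep, 26 mm wide), which catches the hood's lip: do not push on it. The key is pressed straight down: about 2 to 4 N starts it, 1 to 2 N more per mm, the hood is let go after 4 to 6 mm (7 to 13 N); hard stop near 6.5 mm.
- lid: Grey hood on the back part of the printer. Origin: on its hinge, mid-width of its rear lower edge (printer x +85 mm, 62 mm up). Shut, its axes are the printer's; it turns about y and its z axis leans towards the printer's back: shut under 0.03 rad, open on its stop at 1.75 rad. Let go, it springs up by itself in 1 to 2 s and stays up. The robot must not touch it with over 3 N.
- hood_front (a point): Mid-width of the hood's upper front edge, moves with the hood. The hood is 130 mm deep (x), 150 mm wide, 38 mm high, hollow and open underneath; shut, it covers printer x -45 to +85 mm from 62 to 100 mm above the table. A steel lip, 6 mm out from its front wall, sits under the claw.
- bay (a point): Middle of the floor of the empty bay under the hood (printer x +20 mm, y 0, 36 mm up); axes as the printer. Bay 60 (x) by 44 mm (y), 24 mm deep to the deck, with a sloped lead-in 6 mm wide and deep round its mouth. A sprung steel roller stands 5 mm out of its -y wall, 9 mm above the floor: a cartridge needs about 3 to 10 N of push to go past it down to the floor.
- wide_cartridge: The wide ink cartridge, black plastic, about 120 g: a block 56 mm long (x), 40 mm wide (y), 24 mm high, with an upright grip rib on top, 40 mm long (x), 12 mm thick (y), 30 mm tall (54 mm overall). Origin: centre of its underside; z up. It fits the bay either way round, long side along the printer's x; home, its block top is flush with the deck and the rib stands out. Held by the rib from above.
- narrow_cartridge: A cartridge of another kind, same shape and rib but only 26 mm wide (y): not for this printer, leave it. Origin: centre of its underside.
- jar_a: Food jar with metal cap, 68 mm wide, 85 mm high, bystander. Origin: centre of its underside.
- jar_b: Food jar with metal cap, 68 mm wide, 85 mm high, bystander. Origin: centre of its underside.
- can: Food can, 68 mm wide, 100 mm high, bystander. Origin: centre of its underside.
- carton: Small cardboard carton, 80 by 110 by 75 mm high, bystander. Origin: centre of its underside.
- stapler: Stapler, 130 mm long, 34 mm wide, 40 mm high, bystander. Origin: centre of its underside.
- tally_counter: Round steel tally counter, 42 mm wide, 32 mm high, bystander. Origin: centre of its underside.
Things that resemble listed ones, but are neither listed nor needed, are in the scene too. Leave any turquoise look-alike of the wide_cartridge alone.

How it is judged:
By the outcome, as a careful person would: the job done as asked, in the order asked, and still so for the second after the job is handed in, with the robot touching nothing.
It also fails if it takes over 70 s, if anything falls off the work surface, if the arm or the gripper's body presses on something with over 40 N, if the wrist force passes 120 N, or if a joint passes its speed limit or range.

### The arm

A 6-joint arm with a two-finger parallel gripper is mounted at the origin on the work surface. World frame = base frame: x ahead of the robot, y to its left, z up, the work surface at z = 0. Lengths are in m, angles in rad, forces in N, time in s.
With the tool pointing down it reaches from about 0.375 to 0.825 m from the base axis. Payload 5.5 kg.
Tool frame: the origin (TCP) lies midway between the tips of the shut fingers; the grasp point (between the pads) lies behind it (env.hold_point_z is the z of the grasp point in the tool frame, in m); z points along the fingers, x is the direction in which the jaws open and shut, and the axes are right-handed (so a half turn about z gives the same grasp; the last joint's range is limited). The gripper opens to 85 mm and grips with 20 to 120 N. Pads are 22 mm wide; open, the fingers measure 114 mm over their backs; the gripper's body (76 mm by 85 mm) begins 54 mm behind the grasp point. The pads swing forward as they close: fully open they stand 13 mm farther back than shut.
Start: joints at [1.294, 0.314, -0.047, 1.21, 0, 1.571], TCP at [0.164, 0.577, 0.231] pointing down, gripper open.
Joint ranges: [-2.67, 2.67], [-0.69, 1.73], [-1.03, 1.25], [-2.08, 2.16], [-1.42, 1.45], [-3.14, 3.14]. Speed limits (rad/s): [2.39, 2.39, 3.01, 3.14, 3.14, 3.14].

### API

Orientations are given as a rotation vector (axis times angle).
In Python, from rig import env gives the robot as it stands.
- The arm moves only by the tool move_arm, never from a script. Its argument "steps" is a list of rows, each an object of numbers: "fingers": the finger opening in m, from 0 to 0.0854; "x", "y", "z": the shift along the tool's x, y, z in m; "twist": the turn about the tool's z in rad. In form: [{"fingers": .., "x": .., "y": .., "z": .., "twist": ..}, ...]. A call has 1 to 20 rows; each row is the pose to reach, as a shift and turn from the pose measured when the call began, along the tool's axes at that moment; what a row does not reach only later rows make up. A row lasts 1/12 s, in which the tool goes at most 41.7 mm and 7.16 degrees, less where a joint would pass 70% of its speed; a pose out of reach is approached as far as the arm can. A call with a gripper value outside its range is refused whole. The fingers move at their own pace and stop on an object; "grip_force" is the grip in N (left out, the last holds). Time passes only in rows, so rows that repeat a pose let the fingers close. It gives the time, the measured TCP pose, the force and the opening at its end, in the units of the state.
- env.read_state(): the state, without advancing time (a new reading comes with each control period).
- env.read_camera(name): name is "side" or "top" or "wrist"; returns the picture (480x640x3 uint8, red, green, blue); there is no depth.
- env.camera_info(name): a dict with "mtx" (3x3 intrinsics, pixels), "dist" ([k1, k2, p1, p2, k3] as OpenCV has them; the pictures are not rectified), "R" (3x3) and "t" (3): a world point X has camera coordinates R X + t. Camera axes: x right, y down, z forward; pixel columns grow to the right and rows downward; lengths in m; the calibration is good to about 2 mm. A picture is of the moment at which its call begins: read the wrist's pose just before it. camera_info takes no time and is no camera call; for the wrist camera it gives the pose at the moment of the call.
- env.close_job(): hands the job in, once; it reports no verdict.
The state is a dict: "time": time; "joints": joint angles; "qvel": joint speeds; "joint_torque": joint torques, N m; "ee_pos": TCP position; "ee_rot": TCP orientation; "ft_force": force on the tool from outside, world axes, zero at the start; "ft_torque": the same for the moment, N m; "gripper_width": opening from 0.0 (shut) to 1.0 (fully open).
Only numpy, scipy, OpenCV 4.12 (cv2) and the standard library are available. Lean on these libraries where they do the work, as an engineer would, in place of code of your own. Each camera call takes 0.05 s, during which the arm holds its last target.

## Working session

There is one attempt and no reset: what is moved stays moved. The work goes in short steps, Python scripts to look and compute and a tool call to move; the robot and the scene stay as the last step left them, time stands still between calls to the robot, and variables do not carry over. Pictures are saved under pics/ and viewed, and the job is handed in when it is done.

Besides the shell and the picture viewer there is one more tool, called after "Request:" as a command line: name --argument value ..., lists and objects as JSON in quotes. move_arm: Moves the arm, as the interface text tells. Its arguments: {"type":"object","properties":{"steps":{"type":"array","items":{"type":"object","properties":{"fingers":{"type":"number"},"x":{"type":"number"},"y":{"type":"number"},"z":{"type":"number"},"twist":{"type":"number"}}}},"grip_force":{"type":"number"}},"required":["steps"]}

```bash
mkdir -p pics; ls; python3 - <<'E'
from rig import env
import cv2,json
s=env.read_state();print(s, env.hold_point_z)
for n in ("side","top","wrist"):
    i=env.camera_info(n);print(n,i)
    cv2.imwrite(f"pics/{n}0.png",cv2.cvtColor(env.read_camera(n),cv2.COLOR_RGB2BGR))
E
```

```text
pics
{'time': 0.0, 'joints': array([ 1.29399685e+00,  3.14238391e-01, -4.80443565e-02,  1.21017770e+00,
       -1.31014187e-05,  1.57077885e+00]), 'qvel': array([ 0.00089748,  0.00149298,  0.00093592,  0.00029856,  0.00203381,
       -0.00024287]), 'joint_torque': array([-1.85060482e-03, -5.39581883e+01,  3.39755487e+01,  1.90921070e-02,
       -4.10952373e-05, -2.18587456e-05]), 'ee_pos': array([0.16382066, 0.57662997, 0.23044235]), 'ee_rot': array([ 2.50584066e+00,  1.89314429e+00, -2.07264292e-03]), 'ft_force': array([ 0.7198228 ,  0.56636224, -0.03435706]), 'ft_torque': array([-0.02564835, -0.01593186,  0.00179021]), 'gripper_width': 1.0029893446636722} -0.0187
side {'mtx': array([[593.36547296,   0.        , 311.21000851],
       [  0.        , 593.36547296, 239.21392617],
       [  0.        ,   0.        ,   1.        ]]), 'dist': array([0.02921181, 0.        , 0.        , 0.        , 0.        ]), 'R': array([[ 0.96456998, -0.26336124,  0.01567185],
       [-0.16766041, -0.65776011, -0.73433074],
       [ 0.20370258,  0.70568584, -0.67861091]]), 't': array([-0.54821422,  0.17
[... 225 characters left out ...]
    ,  0.        ,  0.        ,  0.        ]), 'R': array([[-0.02590708, -0.99956763,  0.01390579],
       [-0.9869266 ,  0.02336095, -0.15946835],
       [ 0.15907455, -0.01785536, -0.9871051 ]]), 't': array([-0.00617335,  0.54483673,  1.05466384])}
wrist {'mtx': array([[414.60875828,   0.        , 316.15312192],
       [  0.        , 414.60875828, 233.88689635],
       [  0.        ,   0.        ,   1.        ]]), 'dist': array([0.02012672, 0.        , 0.        , 0.        , 0.        ]), 'R': array([[ 0.27426656,  0.96165256, -0.00148875],
       [ 0.92796606, -0.26425226,  0.26277318],
       [ 0.2523031 , -0.0734514 , -0.96485649]]), 't': array([-0.59908629, -0.03414537,  0.37975199])}
```

View pics/top0.png

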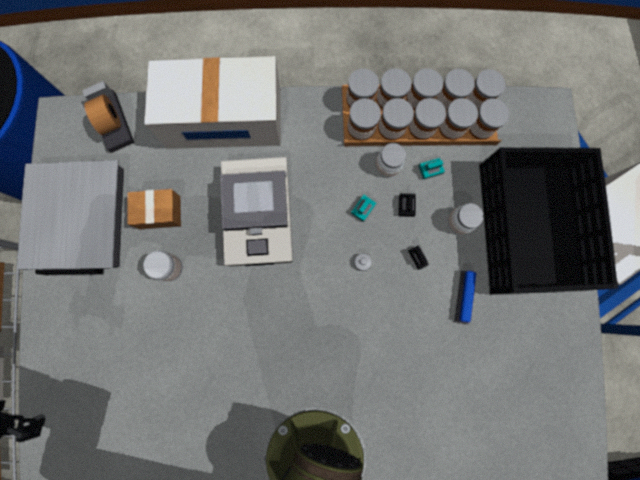

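View pics/side0.png

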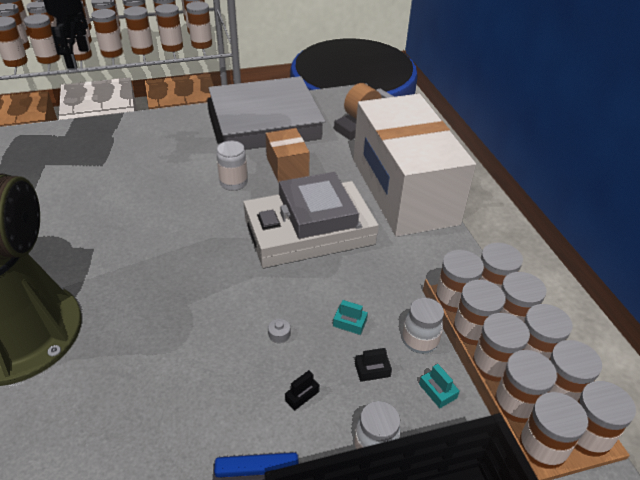

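View pics/wrist0.png

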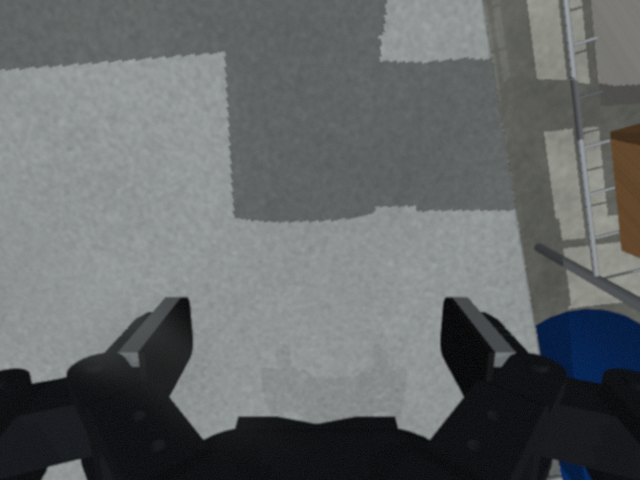

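Candidates for the wide cartridge in the top view are: black wide block at (407,205), black narrow block at (418,257), and turquoise look-alikes at (364,208) and (431,168). My choice is (407,205). The printer is at (255,212). Next I'll check this in a close crop.

```bash
cat > h.py <<'E'
import numpy as np,cv2
from rig import env
def ray(n,px,info=None):
    i=info or env.camera_info(n)
    p=cv2.undistortPoints(np.array(px,float).reshape(-1,1,2),i["mtx"],i["dist"]).reshape(-1,2)
    d=np.c_[p,np.ones(len(p))]@i["R"]
    c=-i["R"].T@i["t"]
    return c,d
def onz(n,px,z,info=None):
    c,d=ray(n,px,info); return c+d*((z-c[2])/d[:,2])[:,None]
def proj(n,X,info=None):
    i=info or env.camera_info(n)
    return cv2.projectPoints(np.array(X,float).reshape(-1,3),cv2.Rodrigues(i["R"])[0],i["t"],i["mtx"],i["dist"])[0].reshape(-1,2)
def snap(n,f):
    i=env.camera_info(n); im=cv2.cvtColor(env.read_camera(n),cv2.COLOR_RGB2BGR); cv2.imwrite(f,im); return im,i
E
python3 - <<'E'
import cv2,numpy as np
t=cv2.imread("pics/top0.png");s=cv2.imread("pics/side0.png")
a=cv2.resize(t[150:275,210:300],None,fx=4.4,fy=4.4,interpolation=cv2.INTER_CUBIC)
b=cv2.resize(t[190:275,340:440],None,fx=4,fy=4,interpolation=cv2.INTER_CUBIC)
c=np.zeros((550,800,3),np.uint8);c[:a.shape[0],:a.shape[1]]=a;c[:b.shape[0],400:800]=b
cv2.imwrite("pics/crop1.png",c)
b=cv2.resize(s[165:275,235:385],None,fx=5,fy=5,interpolation=cv2.INTER_CUBIC)
cv2.imwrite("pics/crop2.png",b)
b=cv2.resize(s[290:415,270:470],None,fx=4,fy=4,interpolation=cv2.INTER_CUBIC)
cv2.imwrite("pics/crop3.png",b)
E
```

```text
(no output)
```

View pics/crop1.png

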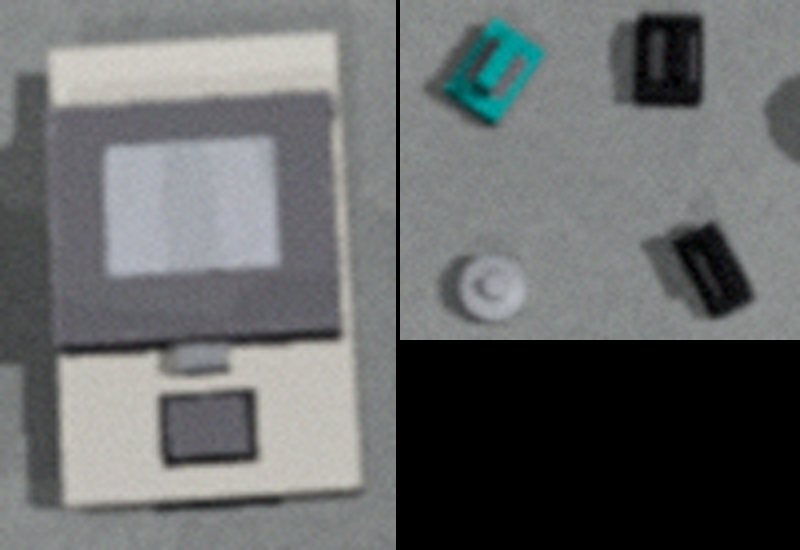

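View pics/crop2.png

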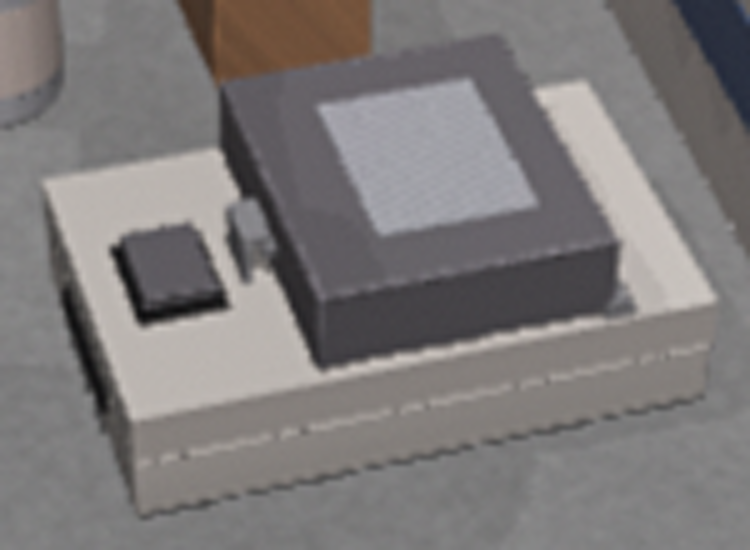

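View pics/crop3.png

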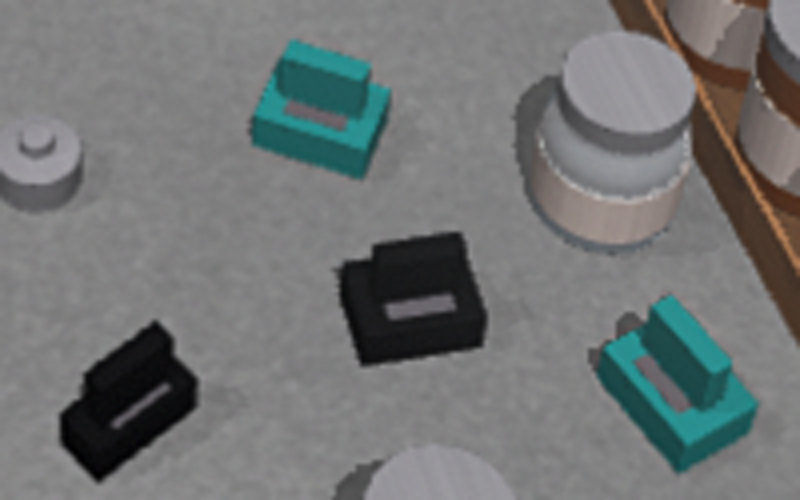

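```bash
python3 - <<'E'
from h import *
f=lambda P,u0,v0,k:[((x+.5)/k-.5+u0,(y+.5)/k-.5+v0) for x,y in P]
deck=f([(64,503),(361,487),(336,35),(48,50)],210,150,4.4) #FL FR BR BL
D=onz("top",deck,.06);print("deck top",D.round(4), [np.linalg.norm(D[i]-D[i-1]).round(4) for i in range(4)])
sd=f([(43,182),(135,418),(716,297),(580,83)],235,165,5)
S=onz("side",sd,.06);print("deck side",S.round(4),[np.linalg.norm(S[i]-S[i-1]).round(4) for i in range(4)])
kt=f([(162,396),(253,391),(257,460),(166,466)],210,150,4.4)
ks=f([(118,238),(193,225),(225,300),(145,320)],235,165,5)
for z in(.068,.074,.08):
  print(z,onz("top",kt,z).mean(0).round(4),onz("side",ks,z).mean(0).round(4))
# cartridge: block top
ct=f([(237,16),(303,16),(303,105),(235,105)],340,190,4)
c=onz("top",ct,.024);print(c.round(4),c.mean(0))
cs=f([(342,265),(463,240),(485,325),(362,345)],270,290,4)
c=onz("side",cs,.024);print(c.round(4),c.mean(0))
rs=f([(374,247),(460,233),(466,246),(380,262)],270,290,4)
c=onz("side",rs,.054);print(c.round(4),c.mean(0))
E
```

```text
deck top [[0.4696 0.2021 0.06  ]
 [0.4746 0.0423 0.06  ]
 [0.7277 0.0521 0.06  ]
 [0.7233 0.2134 0.06  ]] [np.float64(0.2539), np.float64(0.1599), np.float64(0.2533), np.float64(0.1613)]
deck side [[0.4681 0.2045 0.06  ]
 [0.4765 0.047  0.06  ]
 [0.7296 0.059  0.06  ]
 [0.72   0.2152 0.06  ]] [np.float64(0.2522), np.float64(0.1577), np.float64(0.2534), np.float64(0.1566)]
0.068 [0.5073 0.1226 0.068 ] [0.5079 0.1236 0.068 ]
0.074 [0.5065 0.1219 0.074 ] [0.5066 0.1167 0.074 ]
0.08 [0.5057 0.1212 0.08  ] [0.5053 0.1099 0.08  ]
[[ 0.6395 -0.2285  0.024 ]
 [ 0.6387 -0.2706  0.024 ]
 [ 0.5816 -0.267   0.024 ]
 [ 0.5825 -0.224   0.024 ]] [ 0.61057887 -0.24752991  0.024     ]
[[ 0.5865 -0.2268  0.024 ]
 [ 0.6431 -0.2275  0.024 ]
 [ 0.6365 -0.2723  0.024 ]
 [ 0.5816 -0.2685  0.024 ]] [ 0.61193816 -0.24878152  0.024     ]
[[ 0.594  -0.2417  0.054 ]
 [ 0.6324 -0.244   0.054 ]
 [ 0.6325 -0.2511  0.054 ]
 [ 0.5939 -0.2498  0.054 ]] [ 0.61317366 -0.2466597   0.054     ]
```

```bash
python3 - <<'E'
from h import *
s=env.read_state();R=cv2.Rodrigues(s["ee_rot"])[0];print(R.round(3))
i=env.camera_info("wrist");c=-i["R"].T@i["t"];print("cam tool",(R.T@(c-s["ee_pos"])).round(4))
# target: tool x along printer -y or +y, yaw .043
def shift(x,y,z): return (R.T@(np.array([x,y,z])-s["ee_pos"])).round(4)
print(shift(.506,.1255,.2), s["time"])
E
```

```text
[[ 0.273  0.962 -0.   ]
 [ 0.962 -0.273 -0.001]
 [-0.001 -0.    -1.   ]]
cam tool [ 0.     -0.0662 -0.144 ]
[-0.3405  0.4525  0.0311] 0.15
```

Request:
move_arm --steps '[{"fingers": 0,"x": -0.341,"y": 0.452,"z": 0.03,"twist": -0.319},{"fingers": 0,"x": -0.341,"y": 0.452,"z": 0.03,"twist": -0.319},{"fingers": 0,"x": -0.341,"y": 0.452,"z": 0.03,"twist": -0.319},{"fingers": 0,"x": -0.341,"y": 0.452,"z": 0.03,"twist": -0.319},{"fingers": 0,"x": -0.341,"y": 0.452,"z": 0.03,"twist": -0.319},{"fingers": 0,"x": -0.341,"y": 0.452,"z": 0.03,"twist": -0.319},{"fingers": 0,"x": -0.341,"y": 0.452,"z": 0.03,"twist": -0.319},{"fingers": 0,"x": -0.341,"y": 0.452,"z": 0.03,"twist": -0.319},{"fingers": 0,"x": -0.341,"y": 0.452,"z": 0.03,"twist": -0.319},{"fingers": 0,"x": -0.341,"y": 0.452,"z": 0.03,"twist": -0.319},{"fingers": 0,"x": -0.341,"y": 0.452,"z": 0.03,"twist": -0.319},{"fingers": 0,"x": -0.341,"y": 0.452,"z": 0.03,"twist": -0.319},{"fingers": 0,"x": -0.341,"y": 0.452,"z": 0.03,"twist": -0.319},{"fingers": 0,"x": -0.341,"y": 0.452,"z": 0.03,"twist": -0.319},{"fingers": 0,"x": -0.341,"y": 0.452,"z": 0.03,"twist": -0.319},{"fingers": 0,"x": -0.341,"y": 0.452,"z": 0.03,"twist": -0.319},{"fingers": 0,"x": -0.341,"y": 0.452,"z": 0.03,"twist": -0.319},{"fingers": 0,"x": -0.341,"y": 0.452,"z": 0.03,"twist": -0.319},{"fingers": 0,"x": -0.341,"y": 0.452,"z": 0.03,"twist": -0.319}]'

```text
time: 1.73
ee_pos: [0.5048, 0.1262, 0.2012]
ee_rot: [2.172, 2.27, -0.002]
ft_force: [0.6, -0.4, -0.4]
gripper_width: 0.003
```

```bash
python3 - <<'E'
from h import *
s=env.read_state();R=cv2.Rodrigues(s["ee_rot"])[0];print(R.round(3),s["joints"].round(2))
snap("wrist","pics/w1.png")
E
```

```text
[[-0.044  0.999 -0.   ]
 [ 0.999  0.044 -0.001]
 [-0.001 -0.001 -1.   ]] [ 0.25  0.18 -0.29  1.1  -0.    0.2 ]
```

View pics/w1.png

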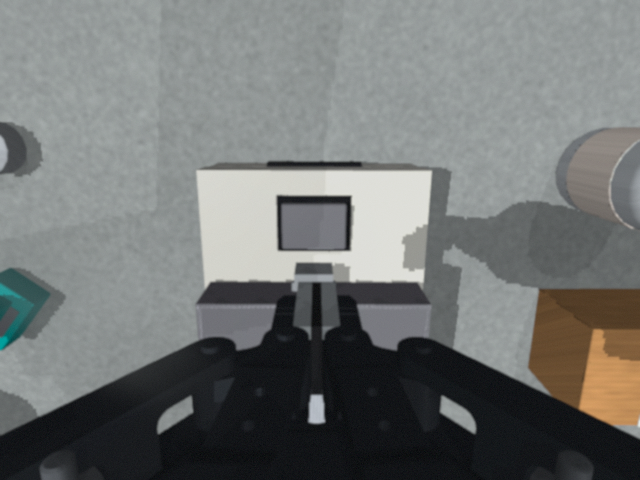

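The wrist view shows the key, centred at about (314,223). The deck's front corners are at (197,169) and (432,169), and the claw is at (314,272).

```bash
python3 - <<'E'
from h import *
im=cv2.imread("pics/w1.png")
cv2.imwrite("pics/w1c.png",cv2.resize(im[155:290,190:440],None,fx=3.2,fy=3.2,interpolation=cv2.INTER_CUBIC))
d=onz("wrist",[(197,169.5),(432,169.5)],.06);print(d.round(4),np.linalg.norm(d[0]-d[1]))
for z in(.068,.074,.08):
  k=onz("wrist",[(277,196),(351,196),(351,251),(278,251)],z)
  print(z,k.mean(0).round(4),np.linalg.norm(k[0]-k[1]).round(4),np.linalg.norm(k[1]-k[2]).round(4))
  k=onz("wrist",[(281,203),(347,203),(348,249),(282,249)],z)
  print(z,k.mean(0).round(4),np.linalg.norm(k[0]-k[1]).round(4),np.linalg.norm(k[1]-k[2]).round(4))
E
```

```text
[[0.4743 0.0432 0.06  ]
 [0.4673 0.2034 0.06  ]] 0.1604129475590593
0.068 [0.5071 0.1247 0.068 ] 0.05 0.039
0.068 [0.5087 0.125  0.068 ] 0.0448 0.0327
0.074 [0.5056 0.1247 0.074 ] 0.0489 0.0381
0.074 [0.5072 0.1249 0.074 ] 0.0438 0.032
0.08 [0.5041 0.1247 0.08  ] 0.0478 0.0373
0.08 [0.5057 0.1249 0.08  ] 0.0429 0.0313
```

View pics/w1c.png

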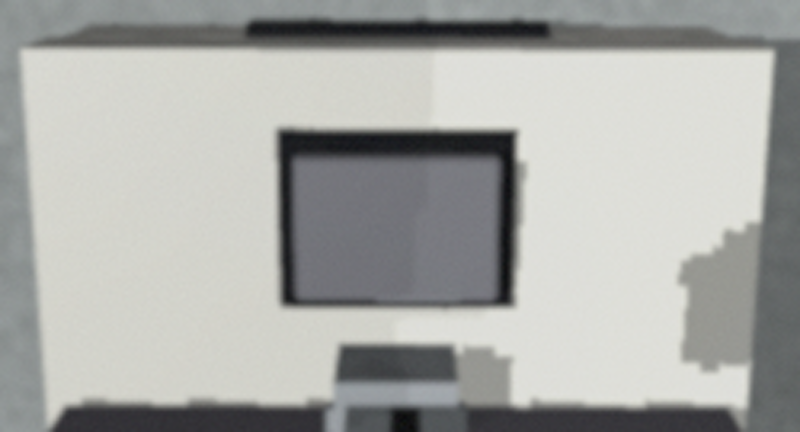

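Request:
move_arm --steps '[{"fingers": 0,"x": -0.001,"y": 0,"z": 0.035,"twist": 0},{"fingers": 0,"x": -0.001,"y": 0,"z": 0.07,"twist": 0},{"fingers": 0,"x": -0.001,"y": 0,"z": 0.1,"twist": 0},{"fingers": 0,"x": -0.001,"y": 0,"z": 0.115,"twist": 0},{"fingers": 0,"x": -0.001,"y": 0,"z": 0.117,"twist": 0},{"fingers": 0,"x": -0.001,"y": 0,"z": 0.118,"twist": 0},{"fingers": 0,"x": -0.001,"y": 0,"z": 0.118,"twist": 0}]'

```text
time: 2.37
ee_pos: [0.5055, 0.1257, 0.0842]
ee_rot: [2.17, 2.27, 0.0]
ft_force: [0.6, -0.3, -0.5]
gripper_width: -0.0
```

Request:
move_arm --steps '[{"fingers": 0,"z": 0.001},{"fingers": 0,"z": 0.002},{"fingers": 0,"z": 0.003},{"fingers": 0,"z": 0.004},{"fingers": 0,"z": 0.005}]'

```text
invalid input
```

Request:
move_arm --steps '[{"fingers": 0,"z": 0.001},{"fingers": 0,"z": 0.002},{"fingers": 0,"z": 0.002}]'

```text
invalid input
```

Request:
move_arm --steps '[{"fingers": 0,"z": 0.001},{"fingers": 0,"z": 0.002},{"fingers": 0,"z": 0.002}]'

```text
invalid input
```

Request:
move_arm --steps '[{"fingers": 0,"x": 0,"y": 0,"z": 0.001,"twist": 0},{"fingers": 0,"x": 0,"y": 0,"z": 0.002,"twist": 0},{"fingers": 0,"x": 0,"y": 0,"z": 0.003,"twist": 0},{"fingers": 0,"x": 0,"y": 0,"z": 0.004,"twist": 0},{"fingers": 0,"x": 0,"y": 0,"z": 0.005,"twist": 0},{"fingers": 0,"x": 0,"y": 0,"z": 0.005,"twist": 0}]'

```text
time: 2.87
ee_pos: [0.5054, 0.1256, 0.0792]
ee_rot: [2.17, 2.27, 0.0]
ft_force: [-0.2, 0.1, -0.4]
gripper_width: 0.002
```

Request:
move_arm --steps '[{"fingers": 0,"x": 0,"y": 0,"z": 0.001,"twist": 0},{"fingers": 0,"x": 0,"y": 0,"z": 0.002,"twist": 0},{"fingers": 0,"x": 0,"y": 0,"z": 0.003,"twist": 0},{"fingers": 0,"x": 0,"y": 0,"z": 0.003,"twist": 0}]'

```text
time: 3.2
ee_pos: [0.5052, 0.1255, 0.0759]
ee_rot: [2.17, 2.27, -0.001]
ft_force: [0.2, -0.2, -0.2]
gripper_width: 0.0
```

Request:
move_arm --steps '[{"fingers": 0,"x": 0,"y": 0,"z": 0.001,"twist": 0},{"fingers": 0,"x": 0,"y": 0,"z": 0.002,"twist": 0},{"fingers": 0,"x": 0,"y": 0,"z": 0.002,"twist": 0}]'

```text
time: 3.45
ee_pos: [0.5051, 0.1255, 0.0736]
ee_rot: [2.171, 2.27, -0.001]
ft_force: [0.8, 0.6, 0.4]
gripper_width: -0.0
```

Request:
move_arm --steps '[{"fingers": 0,"x": 0,"y": 0,"z": 0.001,"twist": 0},{"fingers": 0,"x": 0,"y": 0,"z": 0.002,"twist": 0},{"fingers": 0,"x": 0,"y": 0,"z": 0.002,"twist": 0}]'

```text
time: 3.7
ee_pos: [0.5049, 0.1255, 0.0714]
ee_rot: [2.171, 2.27, -0.001]
ft_force: [0.4, -1.0, -0.2]
gripper_width: 0.002
```

Request:
move_arm --steps '[{"fingers": 0,"x": 0,"y": 0,"z": 0.001,"twist": 0},{"fingers": 0,"x": 0,"y": 0,"z": 0.002,"twist": 0},{"fingers": 0,"x": 0,"y": 0,"z": 0.002,"twist": 0}]'

```text
time: 3.95
ee_pos: [0.504, 0.1254, 0.0694]
ee_rot: [-2.171, -2.27, 0.003]
ft_force: [-3.8, -0.4, 5.4]
gripper_width: -0.001
```

Request:
move_arm --steps '[{"fingers": 0,"x": 0,"y": 0,"z": 0.0005,"twist": 0},{"fingers": 0,"x": 0,"y": 0,"z": 0.001,"twist": 0},{"fingers": 0,"x": 0,"y": 0,"z": 0.001,"twist": 0}]'

```text
time: 4.2
ee_pos: [0.5037, 0.1255, 0.0688]
ee_rot: [-2.17, -2.27, 0.003]
ft_force: [-3.9, 0.1, 6.2]
gripper_width: -0.001
```

Request:
move_arm --steps '[{"fingers": 0,"x": 0,"y": 0,"z": 0.0007,"twist": 0},{"fingers": 0,"x": 0,"y": 0,"z": 0.0015,"twist": 0},{"fingers": 0,"x": 0,"y": 0,"z": 0.0015,"twist": 0}]'

```text
time: 4.45
ee_pos: [0.5031, 0.1254, 0.0677]
ee_rot: [-2.17, -2.27, 0.004]
ft_force: [-4.4, -0.5, 8.0]
gripper_width: -0.002
```

Request:
move_arm --steps '[{"fingers": 0,"x": 0,"y": 0.0005,"z": 0.0007,"twist": 0},{"fingers": 0,"x": 0,"y": 0.0005,"z": 0.0014,"twist": 0},{"fingers": 0,"x": 0,"y": 0.0005,"z": 0.0014,"twist": 0}]'

```text
time: 4.7
ee_pos: [0.5027, 0.1254, 0.0667]
ee_rot: [-2.169, -2.269, 0.005]
ft_force: [-5.7, -0.6, 9.4]
gripper_width: 0.005
```

Request:
move_arm --steps '[{"fingers": 0,"x": 0,"y": 0,"z": 0.0005,"twist": 0},{"fingers": 0,"x": 0,"y": 0,"z": 0.001,"twist": 0},{"fingers": 0,"x": 0,"y": 0,"z": 0.001,"twist": 0}]'

```text
time: 4.95
ee_pos: [0.5024, 0.1254, 0.0664]
ee_rot: [-2.169, -2.269, 0.005]
ft_force: [-4.1, -0.6, 8.7]
gripper_width: -0.0
```

```bash
python3 - <<'E'
from h import *
im,_=snap("side","pics/s1.png")
cv2.imwrite("pics/s1c.png",cv2.resize(im[100:280,220:400],None,fx=3,fy=3))
E
```

```text
(no output)
```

View pics/s1c.png

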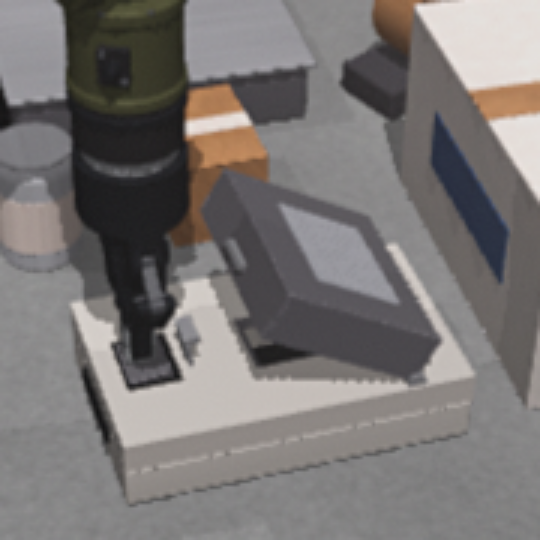

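The hood has been released and is swinging up. I'll lift a little, away from the key and hood, and let it finish.

Request:
move_arm --steps '[{"fingers": 0,"x": 0,"y": 0,"z": -0.003,"twist": 0},{"fingers": 0,"x": 0,"y": -0.001,"z": -0.01,"twist": 0},{"fingers": 0,"x": 0,"y": -0.02,"z": -0.02,"twist": 0},{"fingers": 0,"x": 0,"y": -0.04,"z": -0.03,"twist": 0},{"fingers": 0,"x": 0,"y": -0.05,"z": -0.06,"twist": 0},{"fingers": 0,"x": 0,"y": -0.05,"z": -0.09,"twist": 0},{"fingers": 0,"x": 0,"y": -0.05,"z": -0.13,"twist": 0},{"fingers": 0,"x": 0,"y": -0.05,"z": -0.15,"twist": 0},{"fingers": 0,"x": 0,"y": -0.05,"z": -0.15,"twist": 0},{"fingers": 0,"x": 0,"y": -0.05,"z": -0.15,"twist": 0}]'

```text
time: 5.83
ee_pos: [0.454, 0.1235, 0.218]
ee_rot: [-2.17, -2.27, 0.001]
ft_force: [-0.0, -0.5, -0.7]
gripper_width: 0.001
```

```bash
python3 - <<'E'
from h import *
im,_=snap("side","pics/s2.png")
im2,_=snap("wrist","pics/w2.png")
cv2.imwrite("pics/s2c.png",np.hstack([cv2.resize(im[100:280,220:400],(400,400)),cv2.resize(im2,(400,400))]))
s=env.read_state();R=cv2.Rodrigues(s["ee_rot"])[0]
print(s["ee_pos"],(R.T@(np.array([.612,-.248,.2])-s["ee_pos"])).round(4),R.round(3))
# cartridge yaw estimates from side and top measured corner pts
E
```

```text
[0.45239415 0.12306826 0.21567496] [-0.3779  0.1428  0.0152] [[-0.045  0.999 -0.006]
 [ 0.999  0.045 -0.001]
 [-0.001 -0.006 -1.   ]]
```

View pics/s2c.png

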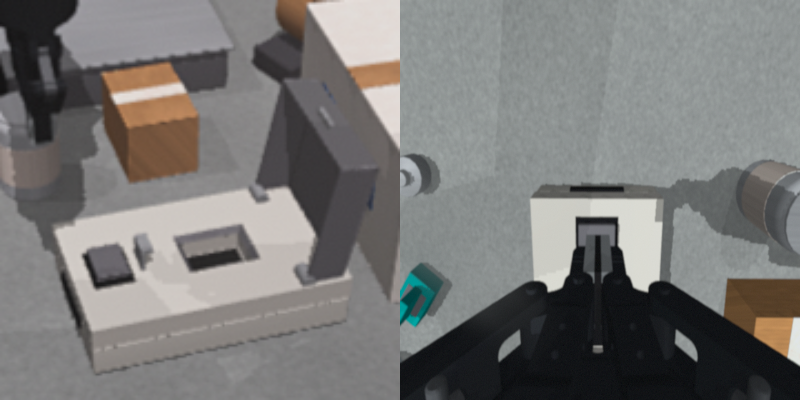

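The hood stands fully open with the bay exposed. Next I'll move above the wide cartridge.

Request:
move_arm --steps '[{"fingers": 0.04,"x": -0.378,"y": 0.131,"z": 0.015,"twist": 0.095},{"fingers": 0.04,"x": -0.378,"y": 0.131,"z": 0.015,"twist": 0.095},{"fingers": 0.04,"x": -0.378,"y": 0.131,"z": 0.015,"twist": 0.095},{"fingers": 0.04,"x": -0.378,"y": 0.131,"z": 0.015,"twist": 0.095},{"fingers": 0.04,"x": -0.378,"y": 0.131,"z": 0.015,"twist": 0.095},{"fingers": 0.04,"x": -0.378,"y": 0.131,"z": 0.015,"twist": 0.095},{"fingers": 0.04,"x": -0.378,"y": 0.131,"z": 0.015,"twist": 0.095},{"fingers": 0.04,"x": -0.378,"y": 0.131,"z": 0.015,"twist": 0.095},{"fingers": 0.04,"x": -0.378,"y": 0.131,"z": 0.015,"twist": 0.095},{"fingers": 0.04,"x": -0.378,"y": 0.131,"z": 0.015,"twist": 0.095},{"fingers": 0.04,"x": -0.378,"y": 0.131,"z": 0.015,"twist": 0.095},{"fingers": 0.04,"x": -0.378,"y": 0.131,"z": 0.015,"twist": 0.095},{"fingers": 0.04,"x": -0.378,"y": 0.131,"z": 0.015,"twist": 0.095},{"fingers": 0.04,"x": -0.378,"y": 0.131,"z": 0.015,"twist": 0.095}]'

```text
time: 7.1
ee_pos: [0.5994, -0.2473, 0.1993]
ee_rot: [-2.271, -2.163, 0.008]
ft_force: [-0.3, 0.8, -0.5]
gripper_width: 0.468
```

```bash
python3 - <<'E'
from h import *
s=env.read_state();print(s["ee_pos"],cv2.Rodrigues(s["ee_rot"])[0].round(3),s["joints"].round(2))
im2,i=snap("wrist","pics/w3.png")
import pickle;pickle.dump(i,open("w3.pkl","wb"))
im,_=snap("top","pics/t3.png")
cv2.imwrite("pics/t3c.png",cv2.resize(im[140:275,210:300],None,fx=4.4,fy=4.4,interpolation=cv2.INTER_CUBIC))
im=cv2.imread("pics/s2.png");cv2.imwrite("pics/s2d.png",cv2.resize(im[165:275,235:385],None,fx=5,fy=5,interpolation=cv2.INTER_CUBIC))
E
```

```text
[ 0.59941208 -0.24728632  0.19934386] [[ 0.049  0.999 -0.007]
 [ 0.999 -0.049  0.   ]
 [-0.    -0.007 -1.   ]] [-0.39  0.42  0.04  1.19 -0.   -0.34]
```

View pics/w3.png

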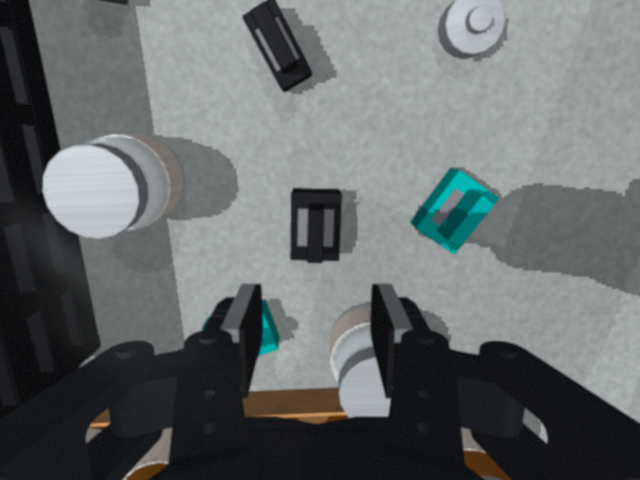

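View pics/t3c.png

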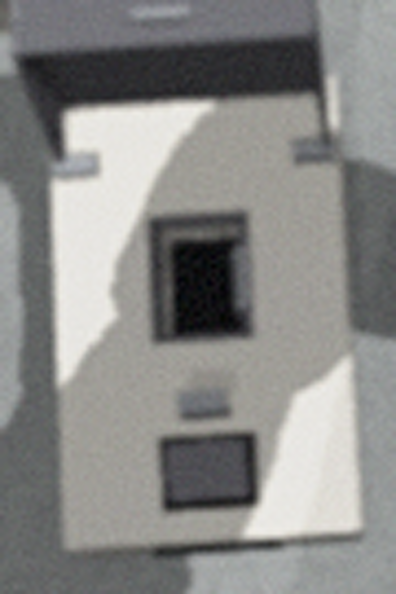

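View pics/s2d.png

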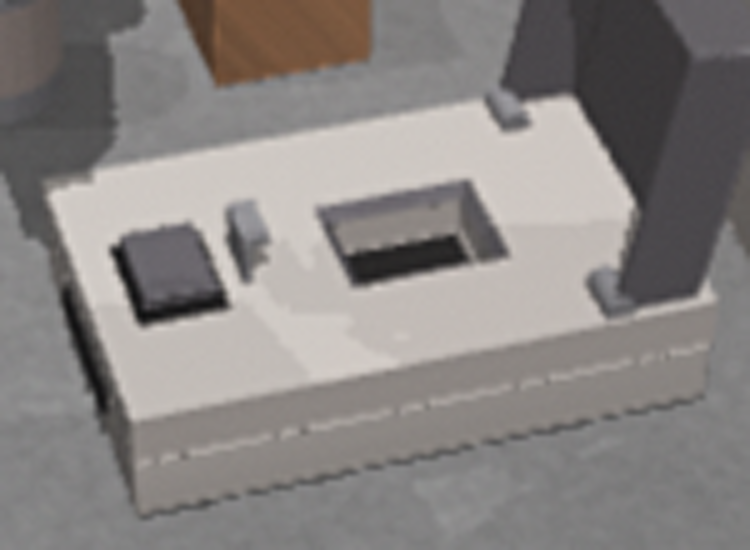

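```bash
python3 - <<'E'
from h import *
im=cv2.imread("pics/w3.png")
cv2.imwrite("pics/w3c.png",cv2.resize(im[175:275,275:360],None,fx=6,fy=6,interpolation=cv2.INTER_CUBIC))
f=lambda P,u0,v0,k:[((x+.5)/k-.5+u0,(y+.5)/k-.5+v0) for x,y in P]
b=onz("top",f([(150,217),(245,211),(253,336),(155,343)],210,140,4.4),.06);print("bay top",b.round(4),b.mean(0).round(4),[np.linalg.norm(b[i]-b[i-1]).round(4) for i in range(4)])
b=onz("side",f([(317,209),(470,180),(510,257),(356,285)],235,165,5),.06);print("bay side",b.round(4),b.mean(0).round(4),[np.linalg.norm(b[i]-b[i-1]).round(4) for i in range(4)])
E
```

```text
bay top [[0.6508 0.1558 0.06  ]
 [0.6529 0.1033 0.06  ]
 [0.5826 0.0994 0.06  ]
 [0.58   0.1529 0.06  ]] [0.6166 0.1278 0.06  ] [np.float64(0.0709), np.float64(0.0525), np.float64(0.0705), np.float64(0.0536)]
bay side [[0.5803 0.1569 0.06  ]
 [0.6509 0.1598 0.06  ]
 [0.6526 0.1054 0.06  ]
 [0.5839 0.1039 0.06  ]] [0.6169 0.1315 0.06  ] [np.float64(0.0531), np.float64(0.0706), np.float64(0.0545), np.float64(0.0688)]
```

View pics/w3c.png

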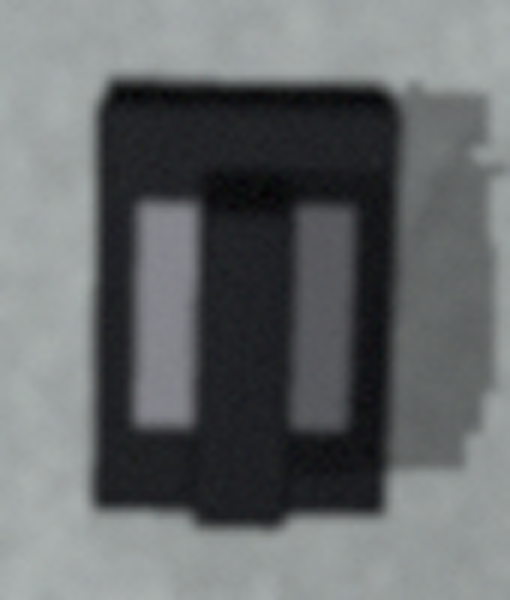

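The close crop shows a black block with a rib along its middle and a pale label on each side, which matches the wide cartridge.

```bash
python3 - <<'E'
from h import *
import pickle;i=pickle.load(open("w3.pkl","rb"))
f=lambda P,u0,v0,k:[((x+.5)/k-.5+u0,(y+.5)/k-.5+v0) for x,y in P]
b=onz("wrist",f([(104,108),(394,108),(384,510),(97,506)],275,175,6),.024,i);print(b.round(4),b.mean(0),[np.linalg.norm(b[j]-b[j-1]).round(4) for j in range(4)])
b=onz("wrist",f([(207,210),(292,210),(286,523),(198,521)],275,175,6),.054,i);print(b.round(4),b.mean(0),[np.linalg.norm(b[j]-b[j-1]).round(4) for j in range(4)])
# mid of block by labels at block top
b=onz("wrist",f([(137,201),(355,207),(350,430),(133,428)],275,175,6),.024,i);print(b.round(4),b.mean(0))
s=env.read_state();R=cv2.Rodrigues(s["ee_rot"])[0]
E
```

```text
[[ 0.5847 -0.2656  0.024 ]
 [ 0.5865 -0.228   0.024 ]
 [ 0.6412 -0.2313  0.024 ]
 [ 0.6387 -0.27    0.024 ]] [ 0.61277794 -0.24872094  0.024     ] [np.float64(0.0542), np.float64(0.0376), np.float64(0.0548), np.float64(0.0388)]
[[ 0.5927 -0.2521  0.054 ]
 [ 0.5932 -0.242   0.054 ]
 [ 0.6323 -0.2446  0.054 ]
 [ 0.6315 -0.2553  0.054 ]] [ 0.6124152  -0.24851238  0.054     ] [np.float64(0.0389), np.float64(0.0101), np.float64(0.0391), np.float64(0.0108)]
[[ 0.5971 -0.262   0.024 ]
 [ 0.5993 -0.2336  0.024 ]
 [ 0.6297 -0.2354  0.024 ]
 [ 0.628  -0.2645  0.024 ]] [ 0.61353394 -0.24888213  0.024     ]
```

Request:
move_arm --steps '[{"fingers": 0.04,"x": -0.001,"y": 0.0144,"z": 0.035,"twist": 0.019},{"fingers": 0.04,"x": -0.001,"y": 0.0144,"z": 0.07,"twist": 0.019},{"fingers": 0.04,"x": -0.001,"y": 0.0144,"z": 0.105,"twist": 0.019},{"fingers": 0.04,"x": -0.001,"y": 0.0144,"z": 0.135,"twist": 0.019},{"fingers": 0.04,"x": -0.001,"y": 0.0144,"z": 0.15,"twist": 0.019},{"fingers": 0.04,"x": -0.001,"y": 0.0144,"z": 0.16,"twist": 0.019},{"fingers": 0.04,"x": -0.001,"y": 0.0144,"z": 0.166,"twist": 0.019},{"fingers": 0.04,"x": -0.001,"y": 0.0144,"z": 0.17,"twist": 0.019},{"fingers": 0.04,"x": -0.001,"y": 0.0144,"z": 0.171,"twist": 0.019},{"fingers": 0.04,"x": -0.001,"y": 0.0144,"z": 0.171,"twist": 0.019}]'

```text
time: 8.03
ee_pos: [0.614, -0.2493, 0.0302]
ee_rot: [-2.293, -2.144, 0.007]
ft_force: [-1.0, 0.6, -0.1]
gripper_width: 0.47
```

```bash
python3 - <<'E'
from h import *
s=env.read_state();print(s["ee_pos"],cv2.Rodrigues(s["ee_rot"])[0].round(3),s["ft_force"])
snap("wrist","pics/w4.png")
im,_=snap("side","pics/s4.png")
cv2.imwrite("pics/s4c.png",cv2.resize(im[290:440,270:470],None,fx=4,fy=4,interpolation=cv2.INTER_CUBIC))
E
```

```text
[ 0.61401246 -0.24930014  0.03022615] [[ 0.067  0.998 -0.004]
 [ 0.998 -0.067 -0.001]
 [-0.002 -0.004 -1.   ]] [-1.00811715  0.64353312 -0.11708346]
```

View pics/w4.png

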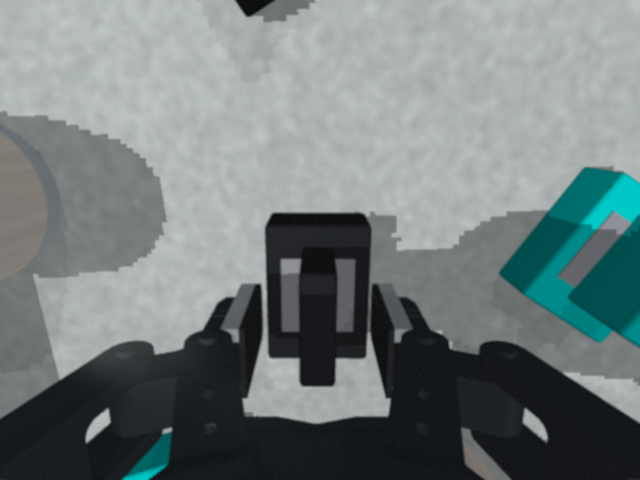

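View pics/s4c.png

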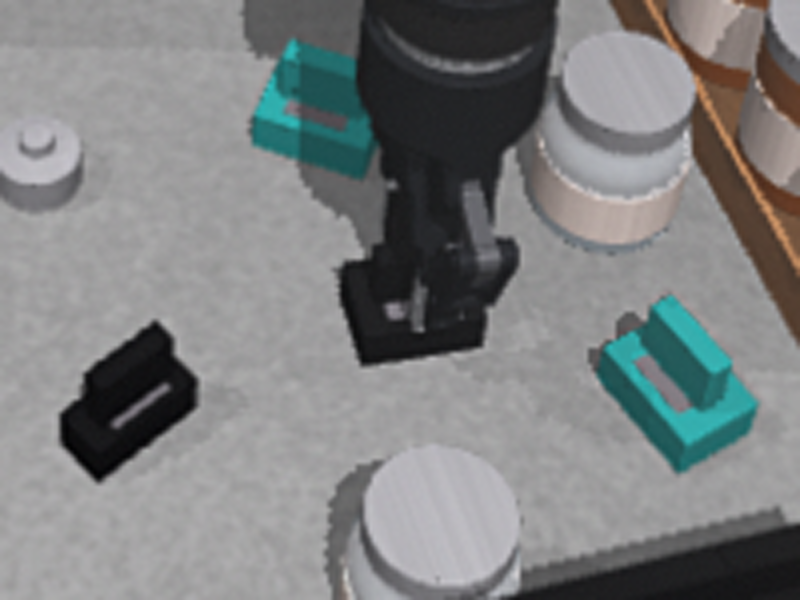

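The fingers straddle the rib evenly: it's at column 317, with the pads at 250 and 385. Now I'll close.

Request:
move_arm --steps '[{"fingers": 0.03,"x": 0,"y": -0.001,"z": 0.001,"twist": 0},{"fingers": 0.02,"x": 0,"y": -0.001,"z": 0.001,"twist": 0},{"fingers": 0.01,"x": 0,"y": -0.001,"z": 0.001,"twist": 0},{"fingers": 0.005,"x": 0,"y": -0.001,"z": 0.001,"twist": 0},{"fingers": 0.0,"x": 0,"y": -0.001,"z": 0.001,"twist": 0},{"fingers": 0.0,"x": 0,"y": -0.001,"z": 0.001,"twist": 0},{"fingers": 0.0,"x": 0,"y": -0.001,"z": 0.001,"twist": 0}]' --grip_force 50

```text
time: 8.72
ee_pos: [0.6135, -0.2495, 0.03]
ee_rot: [-2.294, -2.145, 0.006]
ft_force: [-1.2, 0.2, 6.0]
gripper_width: 0.135
```

Request:
move_arm --steps '[{"fingers": 0,"x": 0,"y": 0,"z": -0.01,"twist": 0},{"fingers": 0,"x": 0,"y": 0,"z": -0.04,"twist": 0},{"fingers": 0,"x": 0,"y": 0,"z": -0.08,"twist": 0},{"fingers": 0,"x": 0,"y": 0,"z": -0.12,"twist": 0},{"fingers": 0,"x": 0,"y": 0,"z": -0.15,"twist": 0},{"fingers": 0,"x": 0,"y": 0,"z": -0.15,"twist": 0},{"fingers": 0,"x": 0,"y": 0,"z": -0.15,"twist": 0}]'

```text
time: 9.3
ee_pos: [0.6154, -0.2498, 0.1827]
ee_rot: [2.293, 2.143, -0.003]
ft_force: [0.3, 0.5, -2.3]
gripper_width: 0.131
```

```bash
python3 - <<'E'
from h import *
s=env.read_state();R=cv2.Rodrigues(s["ee_rot"])[0];print(s["ee_pos"],R.round(3),s["ft_force"],s["gripper_width"])
print((R.T@(np.array([.6167,.1295,.170])-s["ee_pos"])).round(4))
im,i=snap("wrist","pics/w5.png")
import pickle;pickle.dump((i,s["ee_pos"],s["ee_rot"]),open("w5.pkl","wb"))
cv2.imwrite("pics/w5c.png",cv2.resize(im[200:480,180:460],None,fx=2,fy=2))
E
```

```text
[ 0.61535053 -0.24981227  0.18268927] [[ 0.067  0.998  0.001]
 [ 0.998 -0.067 -0.004]
 [-0.003  0.001 -1.   ]] [ 0.31585925  0.49551896 -2.30623646] 0.13050483901987117
[ 0.3786 -0.0242  0.0114]
```

View pics/w5c.png

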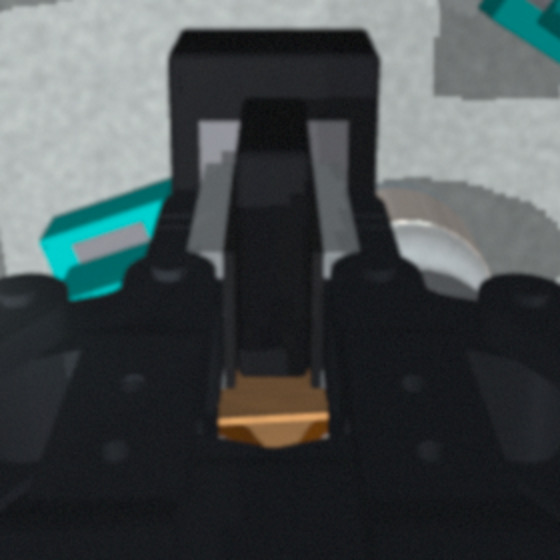

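```bash
python3 - <<'E'
from h import *
import pickle;i,p,r=pickle.load(open("w5.pkl","rb"));R=cv2.Rodrigues(r)[0]
for nm,z,P in(("top",p[2]-.006,[(171,58),(378,58)]),("bot",p[2]-.030,[(182,30),(372,30)])):
    b=onz("wrist",[((x+.5)/2-.5+180,(y+.5)/2-.5+200) for x,y in P],z,i)
    print(nm,((b-p)@R).round(4),np.linalg.norm(b[0]-b[1]))
E
```

```text
top [[-0.0191 -0.0274  0.006 ]
 [ 0.0195 -0.0274  0.0059]] 0.038651896116122464
bot [[-0.0196 -0.0274  0.03  ]
 [ 0.0212 -0.0274  0.0299]] 0.040781857994135
```

Request:
move_arm --steps '[{"fingers": 0,"x": 0.03,"y": -0.002,"z": 0.0,"twist": -0.01},{"fingers": 0,"x": 0.065,"y": -0.01,"z": 0.0,"twist": -0.03},{"fingers": 0,"x": 0.1,"y": -0.02,"z": 0.0,"twist": -0.04},{"fingers": 0,"x": 0.135,"y": -0.025,"z": 0.0,"twist": -0.05},{"fingers": 0,"x": 0.17,"y": -0.025,"z": 0.0,"twist": -0.06},{"fingers": 0,"x": 0.205,"y": -0.025,"z": 0.0,"twist": -0.07},{"fingers": 0,"x": 0.24,"y": -0.025,"z": 0.0,"twist": -0.08},{"fingers": 0,"x": 0.275,"y": -0.025,"z": 0.0,"twist": -0.09},{"fingers": 0,"x": 0.31,"y": -0.025,"z": 0.0,"twist": -0.1},{"fingers": 0,"x": 0.34,"y": -0.025,"z": 0.0,"twist": -0.111},{"fingers": 0,"x": 0.365,"y": -0.025,"z": 0.0,"twist": -0.111},{"fingers": 0,"x": 0.3784,"y": -0.025,"z": 0.01,"twist": -0.111},{"fingers": 0,"x": 0.3784,"y": -0.025,"z": 0.02,"twist": -0.111},{"fingers": 0,"x": 0.3784,"y": -0.025,"z": 0.035,"twist": -0.111},{"fingers": 0,"x": 0.3784,"y": -0.025,"z": 0.045,"twist": -0.111},{"fingers": 0,"x": 0.3784,"y": -0.025,"z": 0.05,"twist": -0.111},{"fingers": 0,"x": 0.3784,"y": -0.025,"z": 0.05,"twist": -0.111},{"fingers": 0,"x": 0.3784,"y": -0.025,"z": 0.05,"twist": -0.111}]'

```text
time: 10.85
ee_pos: [0.614, 0.1288, 0.129]
ee_rot: [-2.173, -2.267, 0.007]
ft_force: [0.5, -0.0, -1.0]
gripper_width: 0.129
```

```bash
python3 - <<'E'
from h import *
s=env.read_state();R=cv2.Rodrigues(s["ee_rot"])[0];print(s["ee_pos"],R.round(3),s["ft_force"],s["gripper_width"])
im,i=snap("wrist","pics/w6.png")
import pickle;pickle.dump((i,s["ee_pos"],s["ee_rot"]),open("w6.pkl","wb"))
cv2.imwrite("pics/w6c.png",cv2.resize(im[120:390,180:460],None,fx=2.2,fy=2.2))
im,_=snap("side","pics/s6.png")
cv2.imwrite("pics/s6c.png",cv2.resize(im[100:280,220:400],None,fx=3.3,fy=3.3))
E
```

```text
[0.61399719 0.12881545 0.12900405] [[-0.042  0.999 -0.004]
 [ 0.999  0.042 -0.003]
 [-0.002 -0.004 -1.   ]] [ 0.51852765 -0.0420564  -1.03901289] 0.12886269978291465
```

View pics/w6c.png

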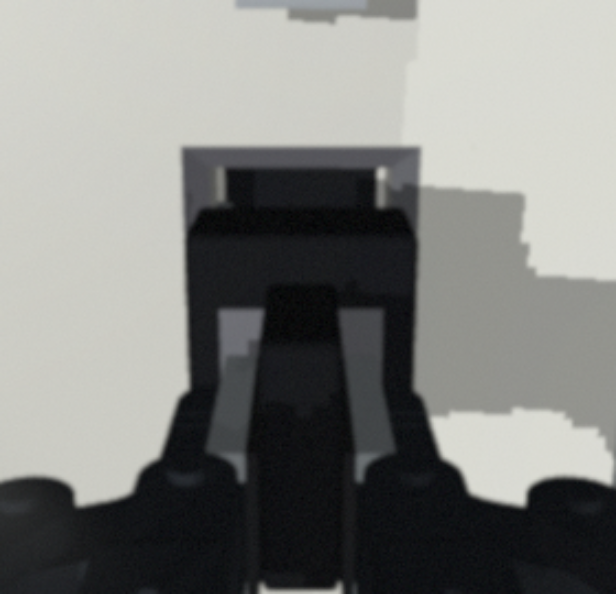

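View pics/s6c.png

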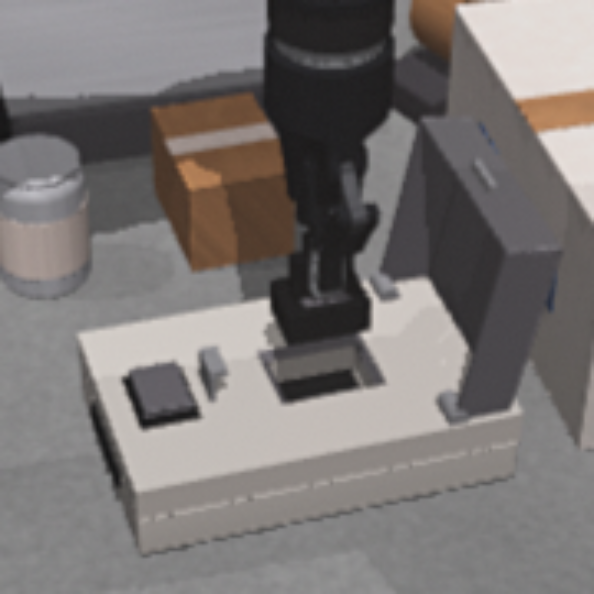

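```bash
python3 - <<'E'
from h import *
import pickle;i,p,r=pickle.load(open("w6.pkl","rb"));R=cv2.Rodrigues(r)[0]
for nm,z,P in(("bay mouth",.06,[(182,147),(421,147)]),("cart bot",p[2]-.030,[(197,208),(406,208)]),("cart top",p[2]-.006,[(188,237),(416,237)])):
    b=onz("wrist",[((x+.5)/2.2-.5+180,(y+.5)/2.2-.5+120) for x,y in P],z,i)
    print(nm,((b-p)@R).round(4),np.linalg.norm(b[0]-b[1]).round(4),b.round(4))
E
```

```text
bay mouth [[-0.0278 -0.0336  0.0692]
 [ 0.0283 -0.0335  0.0691]] 0.0561 [[0.5814 0.0995 0.06  ]
 [0.579  0.1555 0.06  ]]
cart bot [[-0.0202 -0.0276  0.0302]
 [ 0.0206 -0.0276  0.0301]] 0.0408 [[0.5872 0.1074 0.099 ]
 [0.5855 0.1482 0.099 ]]
cart top [[-0.0191 -0.0279  0.0062]
 [ 0.0196 -0.0279  0.0061]] 0.0387 [[0.5869 0.1085 0.123 ]
 [0.5853 0.1472 0.123 ]]
```

Request:
move_arm --steps '[{"fingers": 0,"x": 0,"y": 0.002,"z": 0.005,"twist": 0},{"fingers": 0,"x": 0,"y": 0.002,"z": 0.015,"twist": 0},{"fingers": 0,"x": 0,"y": 0.002,"z": 0.024,"twist": 0},{"fingers": 0,"x": 0,"y": 0.002,"z": 0.03,"twist": 0},{"fingers": 0,"x": 0,"y": 0.002,"z": 0.034,"twist": 0},{"fingers": 0,"x": 0,"y": 0.002,"z": 0.036,"twist": 0},{"fingers": 0,"x": 0,"y": 0.002,"z": 0.036,"twist": 0}]'

```text
time: 11.53
ee_pos: [0.6163, 0.1293, 0.0934]
ee_rot: [-2.173, -2.268, 0.006]
ft_force: [0.5, -0.2, -0.9]
gripper_width: 0.131
```

```bash
python3 - <<'E'
from h import *
s=env.read_state();R=cv2.Rodrigues(s["ee_rot"])[0];print(s["ee_pos"],R.round(3),s["ft_force"])
im,i=snap("wrist","pics/w7.png")
cv2.imwrite("pics/w7c.png",cv2.resize(im[120:390,180:460],None,fx=2.2,fy=2.2))
E
```

```text
[0.6162848  0.12929291 0.0933585 ] [[-0.043  0.999 -0.003]
 [ 0.999  0.043 -0.002]
 [-0.002 -0.003 -1.   ]] [ 0.53921664 -0.22589717 -0.88315508]
```

View pics/w7c.png

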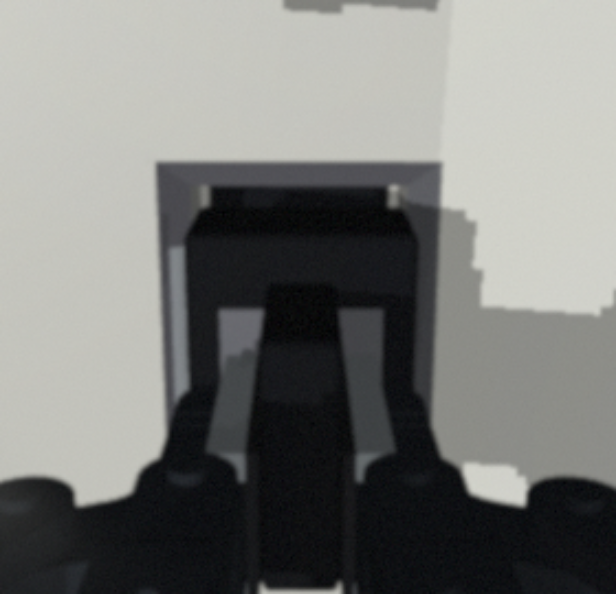

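It's well centred: mouth columns 157–442, cartridge 197–405. Lowering slowly.

Request:
move_arm --steps '[{"fingers": 0,"x": 0,"y": 0,"z": 0.002,"twist": 0},{"fingers": 0,"x": 0,"y": 0,"z": 0.004,"twist": 0},{"fingers": 0,"x": 0,"y": 0,"z": 0.006,"twist": 0},{"fingers": 0,"x": 0,"y": 0,"z": 0.008,"twist": 0},{"fingers": 0,"x": 0,"y": 0,"z": 0.009,"twist": 0},{"fingers": 0,"x": 0,"y": 0,"z": 0.009,"twist": 0}]'

```text
time: 12.08
ee_pos: [0.6164, 0.1293, 0.0846]
ee_rot: [-2.173, -2.268, 0.006]
ft_force: [1.3, 0.8, -1.1]
gripper_width: 0.131
```

Request:
move_arm --steps '[{"fingers": 0,"x": 0,"y": 0,"z": 0.0015,"twist": 0},{"fingers": 0,"x": 0,"y": 0,"z": 0.003,"twist": 0},{"fingers": 0,"x": 0,"y": 0,"z": 0.0045,"twist": 0},{"fingers": 0,"x": 0,"y": 0,"z": 0.006,"twist": 0},{"fingers": 0,"x": 0,"y": 0,"z": 0.006,"twist": 0}]'

```text
time: 12.5
ee_pos: [0.6169, 0.1305, 0.0791]
ee_rot: [-2.172, -2.268, 0.001]
ft_force: [-0.3, 5.5, 2.7]
gripper_width: 0.131
```

Request:
move_arm --steps '[{"fingers": 0,"x": 0,"y": 0,"z": 0.001,"twist": 0},{"fingers": 0,"x": 0,"y": 0,"z": 0.002,"twist": 0},{"fingers": 0,"x": 0,"y": 0,"z": 0.003,"twist": 0},{"fingers": 0,"x": 0,"y": 0,"z": 0.003,"twist": 0}]'

```text
time: 12.83
ee_pos: [0.6174, 0.1306, 0.0767]
ee_rot: [-2.172, -2.269, -0.0]
ft_force: [0.1, 3.7, 4.9]
gripper_width: 0.123
```

Request:
move_arm --steps '[{"fingers": 0,"x": 0,"y": 0,"z": 0.001,"twist": 0},{"fingers": 0,"x": 0,"y": 0,"z": 0.002,"twist": 0},{"fingers": 0,"x": 0,"y": 0,"z": 0.003,"twist": 0},{"fingers": 0,"x": 0,"y": 0,"z": 0.003,"twist": 0}]'

```text
time: 13.17
ee_pos: [0.6178, 0.1307, 0.0741]
ee_rot: [2.173, 2.269, 0.001]
ft_force: [0.4, 2.7, 4.8]
gripper_width: 0.129
```

Request:
move_arm --steps '[{"fingers": 0,"x": 0,"y": 0,"z": 0.001,"twist": 0},{"fingers": 0,"x": 0,"y": 0,"z": 0.002,"twist": 0},{"fingers": 0,"x": 0,"y": 0,"z": 0.003,"twist": 0},{"fingers": 0,"x": 0,"y": 0,"z": 0.003,"twist": 0}]'

```text
time: 13.5
ee_pos: [0.6181, 0.1307, 0.0715]
ee_rot: [2.172, 2.269, 0.002]
ft_force: [-1.2, 2.3, 3.8]
gripper_width: 0.133
```

Request:
move_arm --steps '[{"fingers": 0,"x": 0,"y": 0,"z": 0.001,"twist": 0},{"fingers": 0,"x": 0,"y": 0,"z": 0.002,"twist": 0},{"fingers": 0,"x": 0,"y": 0,"z": 0.003,"twist": 0},{"fingers": 0,"x": 0,"y": 0,"z": 0.003,"twist": 0}]'

```text
time: 13.83
ee_pos: [0.6182, 0.1307, 0.0688]
ee_rot: [2.172, 2.268, 0.002]
ft_force: [-1.1, 2.7, 4.9]
gripper_width: 0.133
```

Request:
move_arm --steps '[{"fingers": 0,"x": 0,"y": 0,"z": 0.001,"twist": 0},{"fingers": 0,"x": 0,"y": 0,"z": 0.002,"twist": 0},{"fingers": 0,"x": 0,"y": 0,"z": 0.002,"twist": 0}]'

```text
time: 14.08
ee_pos: [0.6181, 0.1307, 0.067]
ee_rot: [2.172, 2.268, 0.002]
ft_force: [-1.5, 1.6, 4.6]
gripper_width: 0.131
```

Request:
move_arm --steps '[{"fingers": 0,"x": 0,"y": 0,"z": 0.001,"twist": 0},{"fingers": 0,"x": 0,"y": 0,"z": 0.002,"twist": 0},{"fingers": 0,"x": 0,"y": 0,"z": 0.002,"twist": 0}]'

```text
time: 14.33
ee_pos: [0.6183, 0.1307, 0.066]
ee_rot: [2.172, 2.268, 0.003]
ft_force: [-2.8, 2.1, 9.7]
gripper_width: 0.131
```

Request:
move_arm --steps '[{"fingers": 0,"x": 0,"y": 0,"z": 0.0007,"twist": 0},{"fingers": 0,"x": 0,"y": 0,"z": 0.0012,"twist": 0},{"fingers": 0,"x": 0,"y": 0,"z": 0.0012,"twist": 0}]'

```text
time: 14.58
ee_pos: [0.6183, 0.1308, 0.066]
ee_rot: [2.172, 2.268, 0.003]
ft_force: [-3.6, 2.3, 11.0]
gripper_width: 0.126
```

```bash
python3 - <<'E'
from h import *
im,_=snap("side","pics/s8.png")
im2,_=snap("wrist","pics/w8.png")
cv2.imwrite("pics/s8c.png",np.hstack([cv2.resize(im[165:275,250:360],(400,400),interpolation=cv2.INTER_CUBIC),cv2.resize(im2[120:400,180:460],(400,400))]))
E
```

```text
(no output)
```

View pics/s8c.png

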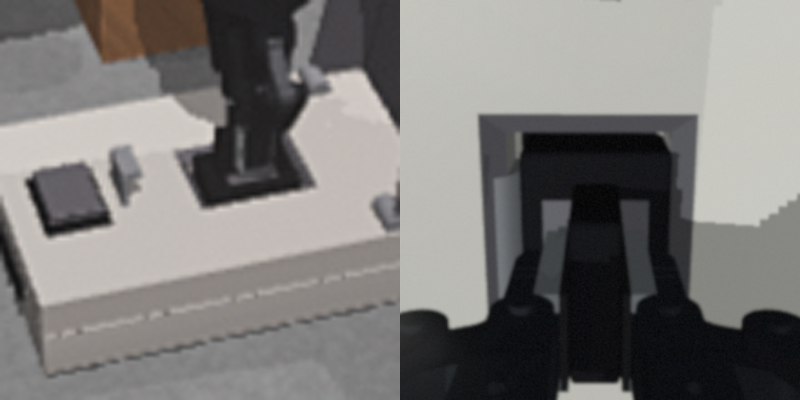

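The cartridge is flush and no longer moves as the force rises (z 0.066, as predicted). I'll ease off and release it.

Request:
move_arm --steps '[{"fingers": 0,"x": 0,"y": 0,"z": 0.0002,"twist": 0},{"fingers": 0.015,"x": 0,"y": 0,"z": 0,"twist": 0},{"fingers": 0.03,"x": 0,"y": 0,"z": 0,"twist": 0},{"fingers": 0.035,"x": 0,"y": 0,"z": 0,"twist": 0},{"fingers": 0.035,"x": 0,"y": 0,"z": 0,"twist": 0},{"fingers": 0.035,"x": 0,"y": 0,"z": 0,"twist": 0}]'

```text
time: 15.18
ee_pos: [0.6182, 0.1305, 0.0657]
ee_rot: [2.172, 2.268, 0.002]
ft_force: [0.3, -0.9, 0.1]
gripper_width: 0.41
```

```bash
python3 - <<'E'
from h import *
s=env.read_state();print(s["ee_pos"],s["ft_force"],s["gripper_width"])
im2,_=snap("wrist","pics/w9.png")
E
```

```text
[0.61819013 0.13049397 0.06566939] [ 0.31670217 -0.87479131  0.09861123] 0.41016791876322184
```

View pics/w9.png

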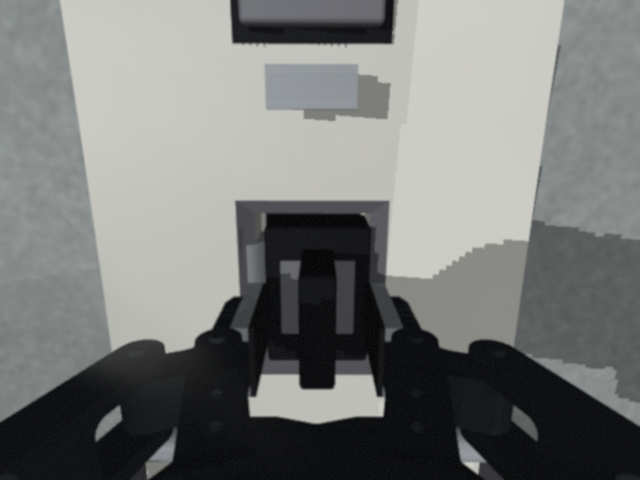

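Request:
move_arm --steps '[{"fingers": 0.035,"x": 0,"y": 0,"z": -0.01,"twist": 0},{"fingers": 0.035,"x": 0,"y": 0,"z": -0.03,"twist": 0},{"fingers": 0.035,"x": 0,"y": 0,"z": -0.06,"twist": 0},{"fingers": 0.035,"x": 0,"y": -0.02,"z": -0.09,"twist": 0},{"fingers": 0.035,"x": 0,"y": -0.05,"z": -0.12,"twist": 0},{"fingers": 0.035,"x": 0,"y": -0.09,"z": -0.14,"twist": 0},{"fingers": 0.035,"x": 0,"y": -0.12,"z": -0.16,"twist": 0},{"fingers": 0.035,"x": 0,"y": -0.15,"z": -0.16,"twist": 0},{"fingers": 0.035,"x": 0,"y": -0.15,"z": -0.16,"twist": 0},{"fingers": 0.035,"x": 0,"y": -0.15,"z": -0.16,"twist": 0}]'

```text
time: 16.07
ee_pos: [0.4673, 0.1241, 0.2268]
ee_rot: [2.17, 2.267, 0.005]
ft_force: [1.0, 0.6, 0.1]
gripper_width: 0.408
```

```bash
python3 - <<'E'
from h import *
s=env.read_state();print(s["ee_pos"],s["ft_force"])
im,_=snap("side","pics/s10.png")
cv2.imwrite("pics/s10c.png",cv2.resize(im[165:275,235:385],None,fx=5,fy=5,interpolation=cv2.INTER_CUBIC))
im,_=snap("top","pics/t10.png")
E
```

```text
[0.46732702 0.12406449 0.22682614] [1.03275673 0.56922536 0.07075804]
```

View pics/s10c.png

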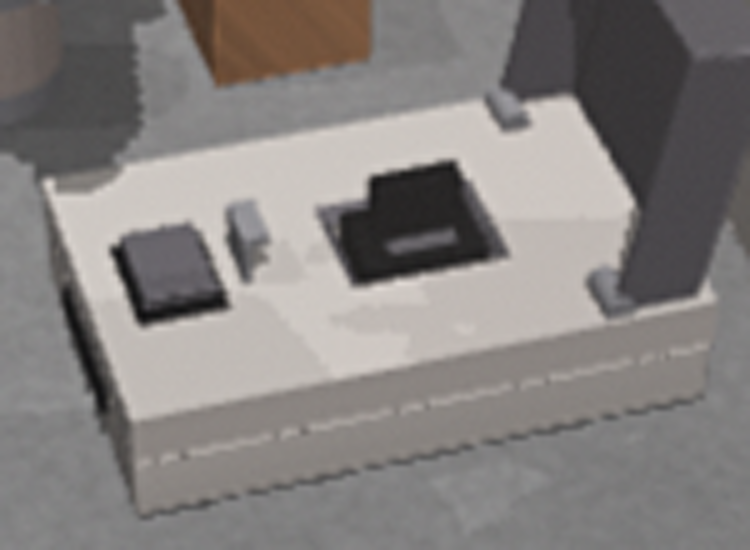

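View pics/t10.png

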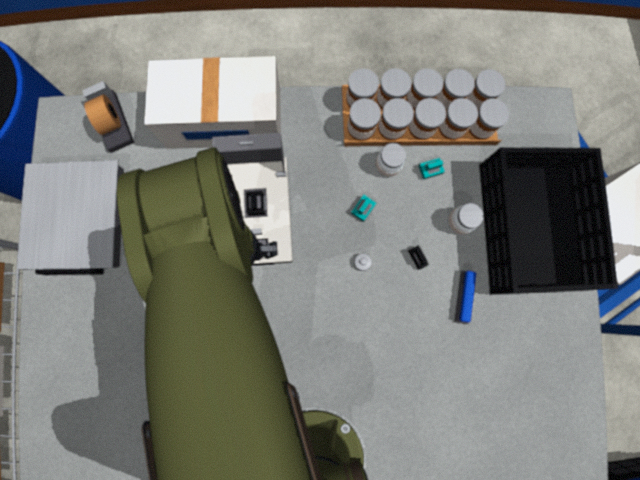

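```bash
python3 - <<'E'
from h import *
im,i=snap("wrist","pics/w10.png")
c=np.array([.6183,.1305]);a=.044;ux=np.array([np.cos(a),np.sin(a)]);uy=np.array([-np.sin(a),np.cos(a)])
for zb in(.036,.040):
  P=[list(c+ux*sx*h+uy*sy*w)+[zb+z] for h,w,z in((.020,.006,.054),(.028,.020,.024)) for sx,sy in((-1,1),(1,1),(1,-1),(-1,-1))]
  p=proj("side",P); print(zb,((p-[235,165]+.5)*5-.5).round(0).tolist())
E
```

```text
0.036 [[370.0, 179.0], [459.0, 162.0], [468.0, 179.0], [378.0, 196.0], [342.0, 217.0], [463.0, 193.0], [493.0, 250.0], [369.0, 274.0]]
0.04 [[370.0, 172.0], [459.0, 155.0], [468.0, 172.0], [378.0, 189.0], [342.0, 210.0], [464.0, 186.0], [494.0, 243.0], [370.0, 267.0]]
```

View pics/w10.png

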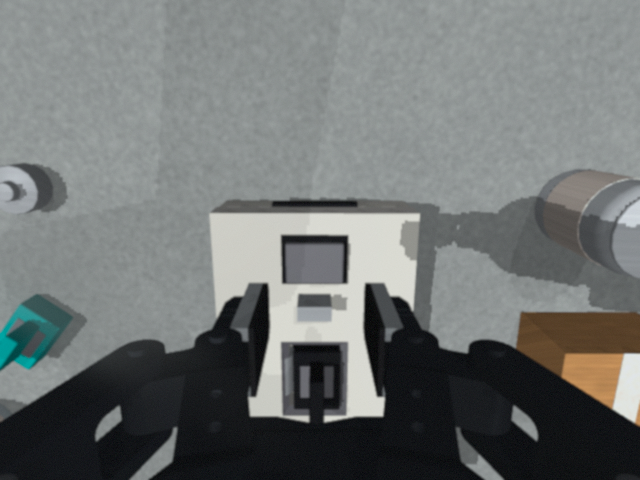

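The rib's top corners in the image, (370,178) and (455,160), match the prediction for a fully home cartridge, (370,179) and (459,162). Handing in.

```bash
python3 -c "
from rig import env
print(env.close_job())"
```

```text
the job is handed in; nothing more can be done
None
```

The wide cartridge is standing fully home and upright in the bay, with the hood open, and I handed the job in after about 16 s of robot time.

- **Latch key and hood:** I pressed the key down in small steps. The hood let go after roughly 4 mm of travel; the highest readings, about 9.4 N down and 11 N in total, were below the 18 N limit. The hood then sprang fully open on its own without being touched.
- **Cartridge:** I gripped the wide black cartridge by its rib and lowered it past the roller. I stopped when it would go no further at the expected height, with about 11 N down (11.8 N in total). I then released it and backed the arm away.
- **Last checks:**
  - The side view put the rib's top corners within about 4 pixels of a 5x enlarged crop of where a fully home cartridge should be. A cartridge standing 4 mm proud would have shown about 7 pixels off.
  - The force on the tool was near zero, with the arm clear of the printer.
  - In the top view the narrow cartridge, look-alikes, jars, tally counter and stapler had not visibly moved. The arm hid the carton and one jar there, but the side and wrist views taken in the same pass show both standing.
- **Small disagreements:** The top and side cameras differed by about 4 mm in y on the bay's position. I relied on the wrist camera view for the final alignment. The cartridge ended up about 2 mm towards the back of the bay, which is within its clearance. While pressing the key, the fingertips drifted about 3 mm but stayed on the pad.

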